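# Fit the V-head support post in the bench holder and lock it

## Robot

A 7-joint arm with a two-finger parallel gripper is mounted at the origin on the work surface. World frame = base frame: x ahead of the robot, y to its left, z up, the work surface at z = 0. Lengths are in m, angles in rad, forces in N, time in s.
With the tool pointing down it reaches from about 0.4 to 0.9 m from the base axis. Payload 5.5 kg.
Tool frame: the origin (TCP) lies at the very end of the fingers, on their centre line; the grasp point (between the pads) lies behind it (arm.grip_point_offset is the z of the grasp point in the tool frame, in m); z points along the fingers, y is the line along which they close (so a half turn about z gives the same grasp; the last joint's range is limited). The gripper opens to 85 mm and grips with 20 to 120 N. Pads are 22 mm wide; open, the fingers measure 114 mm over their backs; the gripper's body (76 mm by 85 mm) begins 54 mm behind the grasp point. The pads swing forward as they close: fully open they stand 13 mm farther back than shut.
Start: joints at [-0.96, 0.501, -0.427, 1.55, 0.221, 1.138, -0.21], TCP at [0.222, 0.611, 0.209] pointing down, gripper open.
Joint ranges: [-2.88, 2.88], [-0.31, 2.03], [-1.54, 1.56], [0.2, 2.42], [-1.41, 4.55], [0.19, 2.02], [-2.57, 2.57]. Speed limits (rad/s): [2.57, 2.57, 3.14, 3.14, 3.14, 3.14, 3.14].

## Interface

Orientations are given as a unit quaternion [w, x, y, z].
In Python, from rig import arm gives the robot as it stands.
- The arm moves only by the tool arm_command, never from a script. Its argument "moves" is a list that holds one entry, the list of rows, each a list of 5 numbers: the opening, from 0 (shut) to 1 (fully open), then the shift along the tool's x, y, z in cm, then the turn about the tool's z in degrees. In form: [[[jaw, x, y, z, turn], ...]]. A call has 1 to 5 rows; each row is the pose to reach, as a shift and turn from the pose commanded when the call began, along the tool's axes at that moment; what a row does not reach only later rows make up. A row lasts 1/12 s, in which the tool goes at most 41.7 mm and 7.16 degrees, less where a joint would pass 70% of its speed; a pose out of reach is approached as far as the arm can. A call with a gripper value outside its range is refused whole. The fingers move at their own pace and stop on an object; the grip force is fixed at half the most. Time passes only in rows, so rows that repeat a pose let the fingers close. It gives the time, the measured TCP pose, the force, the opening and the grip force at its end, in the units of the state.
- arm.read_state(): the state, without advancing time (a new reading comes with each control period).
- arm.camera(name): name is "scene" or "top" or "wrist"; returns a dict with "pixels" (400x640x3 uint8, red, green, blue), "vfov" (degrees; the focal length in pixels is half the picture's height over the tangent of half this angle, whatever the lens; pixels are square), "cx", "cy" (the principal point, pixels), "view" (4x4, takes a point from world to camera coordinates); the wrist camera has in their place "tool_from_camera" (4x4, takes a point from camera to tool coordinates, whose origin is the TCP and whose axes are the flange's). Camera axes: x right, y down, z forward; pixel columns grow to the right and rows downward; lengths in m; the calibration is good to about 2 mm. The wrist camera is an equidistant fisheye: a pixel r from the principal point sees the ray r / f radians off the axis. A picture is of the moment at which its call begins: read the wrist's pose just before it. There is no depth.
- arm.close_job(): hands the job in; it is judged then, once.
The state is a dict: "clock": time; "joint_pos": joint angles; "qvel": joint speeds; "joint_efforts": joint torques, N m; "tcp_pos": TCP position; "orientation": TCP orientation; "ft_force": force on the tool from outside, world axes, zero at the start; "moment": the same for the moment, N m; "finger_gap": finger opening in m; "gripper_force": force on a finger pad.
Only numpy, scipy, OpenCV 4.12 (cv2) and the standard library are available. Lean on these libraries where they do the work, as an engineer would, in place of code of your own. Each camera call takes 0.05 s, during which the arm holds its last target. There are 200 camera calls.

## Task

Set up the work support: first pull the holder's lock knob all the way out, then take the post with the V-shaped head out of the stand, lower it (do not drop it) into the holder's square tube until it is fully down on the floor of the tube, then push the lock knob fully home so that the bolt locks the post. Leave the other two posts standing in the stand and do not disturb the other things on the bench.

Things in the scene. Friction and masses are not known exactly. Their poses are not given: they have to be found in the camera images.
- holder: fixed steel holder: base plate 130 x 100 x 10 mm with an upright square tube on its centre, outside 46 x 46 mm, top at z = 100 mm, bore 32.4 x 32.4 mm chamfered 3 mm at the mouth, sides along the holder's x and y. Origin: underside, on the tube's axis. The lock bolt leaves the tube along -x, 60 mm above the bench, through a guide block (34 mm wide, top at 77 mm) that ends 48 mm from the axis
- tube_floor (a point): centre of the tube's inner floor, 10 mm above the bench; axes as the holder's
- tube_mouth (a point): centre of the tube's open top, 100 mm above the bench, 90 mm above tube_floor; axes as the holder's
- lock_bolt (a joint): slide of the round lock bolt, in m: 0 = fully home (tip 7 mm inside the bore, blocking it or locking the post by its waist), 0.030 = fully out at its stop (bore free). It moves out along the holder's -x. Over-centre detent: about 5 N to start it either way; past the middle (0.015) it snaps to the nearer end and stays
- knob (a point): centre of the black block-shaped knob on the bolt's outer end: 22 mm along the slide (holder x), 44 mm across it (holder y), 45 mm high (z = 40 to 85 mm); 91 mm from the tube's axis when home, 121 mm when out, on the holder's -x side. 32 mm free between knob and guide block when home. Axes as the holder's
- stand: fixed grey block 240 x 60 x 50 mm (long side along its x) with three square pockets 33 x 33 mm, 45 mm deep, in a row at x = -80, 0 and +80 mm from its centre, one post standing in each. Origin: centre of its underside
- post_vee: the post to fit: steel, 0.3 to 0.65 kg, 168 mm tall. Shank 30 x 30 mm, square waist (14 mm) from 40 to 60 mm above the foot, lowest 5 mm of the foot 26 mm square. V-notched head from 120 mm up: block 60 mm along its x, 30 mm along y, then two prongs. Its y faces are flush, 30 mm apart, from 60 mm to the top. Origin: centre of the foot, z up. Fits the tube any of four ways round
- post_flat: another post of the same shank, with a flat-topped rectangular head 60 x 30 mm, 156 mm tall; stays in the stand. Origin: centre of the foot
- post_ball: another post of the same shank, with a ball head 38 mm across, 167 mm tall; stays in the stand. Origin: centre of the foot
- flask: bystander: dark vacuum flask, 84 mm across, 250 mm tall, standing; origin at its underside
- tumbler: bystander: dark steel cup, 80 mm across, 95 mm tall, standing; origin at its underside
- hammer: bystander: hammer lying on the bench; origin on its handle
- wrench: bystander: wrench lying on the bench; origin on it
- tape_measure: bystander: black tape measure 75 x 42 x 70 mm, standing; origin at its underside
- angle_offcut: bystander: piece of steel angle 120 mm long, legs 40 mm, lying between the holder and the stand; origin at its underside
- jar: bystander: steel can 72 mm across, 85 mm tall; origin at its underside
Things that resemble listed ones, but are neither listed nor needed, are in the scene too. Leave any brown or red look-alike of the holder alone.

How it is judged:
By the outcome, as a careful person would: the job done as asked, in the order asked, and still so for the second after the job is handed in, with the robot touching nothing.
It also fails if it takes over 69 s, if anything falls off the work surface, if the arm or the gripper's body presses on something with over 40 N, if the wrist force passes 120 N, or if a joint passes its speed limit or range.

## Working session

There is one attempt and no reset: what is moved stays moved. The work goes in short steps, Python scripts to look and compute and a tool call to move; the robot and the scene stay as the last step left them, time stands still between calls to the robot, and variables do not carry over. Pictures are saved under pics/ and viewed, at most 10 in all, crops included, and the job is handed in when it is done.

Besides the shell and the picture viewer there is one more tool, called after "Request:" as name([rows], argument=value, ...), one row to a line, values as JSON. arm_command: Moves the arm, as the interface text tells. Its arguments: {"type":"object","properties":{"moves":{"type":"array","items":{"type":"array","items":{"type":"array","items":{"type":"number"}}}}},"required":["moves"]}

```bash
mkdir -p pics; ls
cat > h.py <<'E'
import numpy as np, cv2
from rig import arm
def snap(n,f):
    s=arm.read_state(); c=arm.camera(n); cv2.imwrite('pics/'+f,c['pixels'][:,:,::-1]); np.save('pics/'+f+'.npy',{'c':c,'s':s},allow_pickle=True); return c,s
E
python3 - <<'E'
from h import *
for n in ('scene','top'):
    c,s=snap(n,n+'0.png'); print(n,c['vfov'],c['cx'],c['cy'],np.round(c['view'],3).tolist())
print(s, arm.grip_point_offset)
E
```

```text
pics
scene 43.34969287547832 312.51635923489624 206.00508089631793 [[-0.494, 0.869, -0.016, 0.267], [0.685, 0.377, -0.623, -0.267], [-0.536, -0.319, -0.782, 1.773], [0.0, 0.0, 0.0, 1.0]]
top 45.58823459066498 327.59353056393235 204.24135798070947 [[0.005, -1.0, 0.011, -0.049], [-0.994, -0.007, -0.105, 0.524], [0.105, -0.01, -0.994, 1.757], [0.0, 0.0, 0.0, 1.0]]
{'clock': 0.05, 'joint_pos': array([-0.95980736,  0.50182837, -0.42679073,  1.55143472,  0.22080647,
        1.13826552, -0.21027791]), 'qvel': array([ 1.88357974e-04, -2.92590497e-04, -5.01005786e-04,  3.68434217e-05,
        7.38566549e-04,  1.04172754e-03, -4.25444245e-06]), 'joint_efforts': array([-8.06291500e-03, -5.71301830e+01, -5.84306315e+00, -2.82026893e+01,
        1.09752579e-02,  6.20096995e-03, -4.29574285e-06]), 'tcp_pos': array([0.22133105, 0.61039874, 0.20797789]), 'orientation': array([-1.94029232e-04,  1.72981800e-01,  9.84924573e-01, -9.19594128e-04]), 'ft_force': array([ 0.48981707, -0.25018657,  0.49875362]), 'moment': array([-0.0099134 , -0.02025923,  0.04211798]), 'gripper_force': 0.0, 'finger_gap': 0.08542908715335631} -0.0187
```

View pics/top0.png

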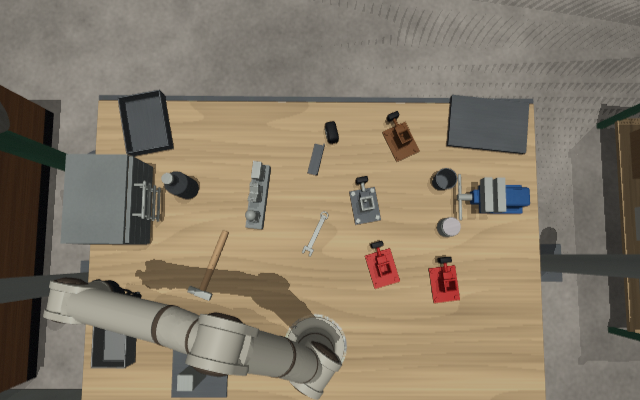

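View pics/scene0.png

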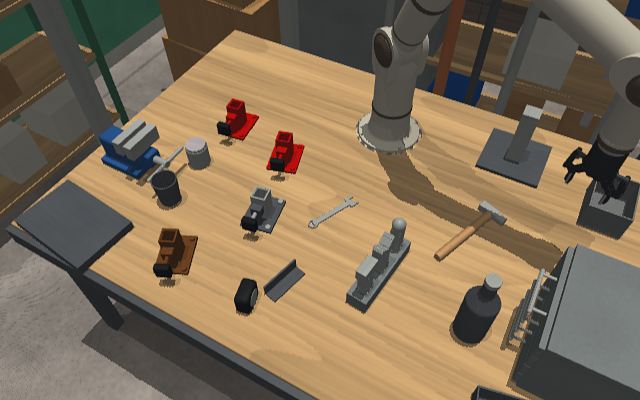

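The top view shows the stand at (258,197), with the posts near (257,170), (255,192) and (252,214). There are four holder look-alikes: brown (400,140), red (382,268), red (444,284) and steel grey (366,205). The grey one fits, being steel, and its knob is at (362,181). I'll confirm it in one enlarged composite.

Run:
```python
import cv2,numpy as np
t=cv2.imread('pics/top0.png');s=cv2.imread('pics/scene0.png')
R=lambda a:cv2.resize(a,(400,300),interpolation=cv2.INTER_CUBIC)
o=np.vstack([np.hstack([R(t[155:239,202:314]),R(t[165:234,320:412])]),np.hstack([R(s[206:320,310:462]),R(s[174:246,216:312])])])
cv2.imwrite('pics/crop0.png',o)
```

```text
(no output)
```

View pics/crop0.png

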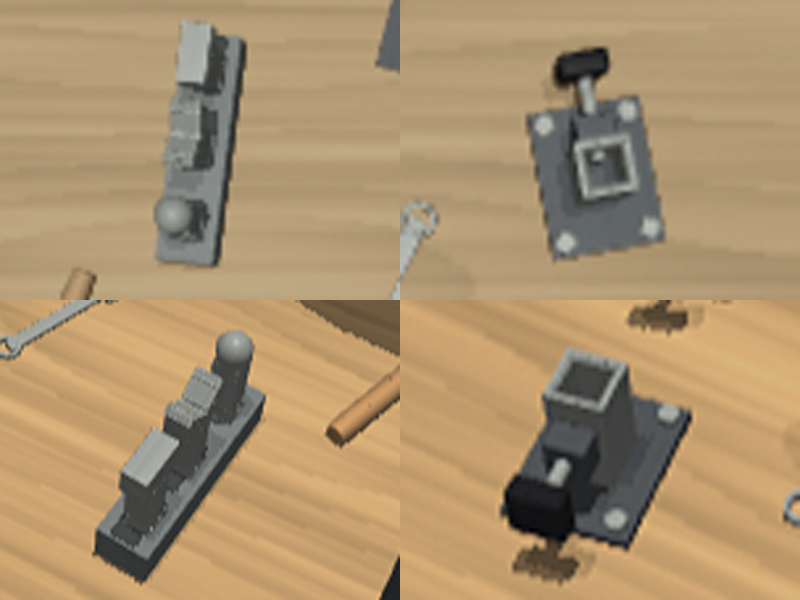

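The crop confirms three things: the middle post at top (255,192) has the V head, with flat-topped and ball posts either side; the grey holder has the tube, bolt and black knob; and the bolt tip is visible in the bore. Next I turn these into positions.

```bash
cat >> h.py <<'E'
def ray(c,p,z,T=None):
    "point on plane z; pinhole for scene/top, fisheye with T=world_from_camera for wrist"
    f=200/np.tan(np.radians(c['vfov'])/2); d=np.array([p[0]-c['cx'],p[1]-c['cy']])/f
    if T is None: T=np.linalg.inv(c['view']); v=np.array([*d,1.])
    else:
        r=np.linalg.norm(d)+1e-12; v=np.array([*(d/r*np.sin(r)),np.cos(r)])
    o=T[:3,3]; v=T[:3,:3]@v; return (o+v*(z-o[2])/v[2])[:2]
def wristT(c,s):
    from scipy.spatial.transform import Rotation as R
    q=s['orientation']; M=np.eye(4); M[:3,:3]=R.from_quat([q[1],q[2],q[3],q[0]]).as_matrix(); M[:3,3]=s['tcp_pos']; return M@c['tool_from_camera']
def yaw(s):
    "world direction angle (deg) of tool x"
    from scipy.spatial.transform import Rotation as R
    q=s['orientation']; M=R.from_quat([q[1],q[2],q[3],q[0]]).as_matrix(); return np.degrees(np.arctan2(M[1,0],M[0,0])),M
def totool(s,d): return np.round(yaw(s)[1].T@np.array(d)*100,2)
E
python3 - <<'E'
from h import *
D=np.load('pics/top0.png.npy',allow_pickle=True).item();c=D['c'];s=D['s']
A=lambda x,y:(202+x*112/400-.36,155+y*84/300-.36)
B=lambda x,y:(320+(x-400)*92/400-.38,165+y*69/300-.38)
P=lambda f,pts,z:np.array([ray(c,f(*p),z) for p in pts])
st=P(A,[(245,38),(217,265),(157,260)],.05);print('stand',st,'ctr',(st[0]+st[2])/2,np.degrees(np.arctan2(*(st[0]-st[1])[::-1])))
b=P(B,[(528,115),(637,97),(664,240),(553,260)],.01);e=(b[0]+b[1]-b[2]-b[3]);print('base',b,b.mean(0),np.degrees(np.arctan2(e[1],e[0])))
t=P(B,[(573,142),(630,133),(637,190),(580,200)],.1);e=(t[0]+t[1]-t[2]-t[3]);print('tube',t.mean(0),np.degrees(np.arctan2(e[1],e[0])))
k=P(B,[(582,62)],.085);print('knob',k, yaw(s))
print('vee', P(A,[(189,103),(185,157)],.165))
c2=arm.camera('wrist');print(np.round(c2['tool_from_camera'],3).tolist(),c2['vfov'],c2['cx'],c2['cy'])
E
```

```text
stand [[0.66629899 0.16891926]
 [0.42896796 0.1934445 ]
 [0.43374584 0.25524904]] ctr [0.55002241 0.21208415] -5.89987231807523
base [[ 0.57663406 -0.12764013]
 [ 0.59318956 -0.22313038]
 [ 0.46784706 -0.24602768]
 [ 0.44984777 -0.1494431 ]] [ 0.52187961 -0.18656032] 10.053580776637721
tube [ 0.52224756 -0.18649136] 6.732941273844874
knob [[ 0.61183297 -0.16882205]] (np.float64(160.07752229161196), array([[-9.40154518e-01,  3.40747694e-01, -7.00354411e-04],
       [ 3.40748408e-01,  9.40152902e-01, -1.74433466e-03],
       [ 6.40622209e-05, -1.87858876e-03, -9.99998233e-01]]))
vee [[0.58021078 0.20923325]
 [0.52735169 0.21196682]]
[[-0.001, -0.966, -0.26, 0.066], [1.0, -0.0, -0.001, -0.0], [0.001, -0.26, 0.966, -0.165], [0.0, 0.0, 0.0, 1.0]] 65.70646984690485 313.8822280745627 202.45753508848406
```

Request:
arm_command([
  [[1, -2.5, -2.4, -1.4, 6], [1, -5.0, -4.8, -2.8, 12], [1, -7.6, -7.3, -4.2, 18], [1, -10.1, -9.7, -5, 24], [1, -12.6, -12.1, -6, 30]],
])

```text
clock: 0.57
tcp_pos: [0.2991, 0.4526, 0.2691]
orientation: [-0.0, 0.424, 0.905, -0.0]
ft_force: [0.6, -0.9, -0.4]
finger_gap: 0.0858
gripper_force: 0.0
```

Request:
arm_command([
  [[1, -3.4, -0.8, 0, 6], [1, -6.8, -1.7, 0, 12], [1, -10.1, -2.5, 0, 18], [1, -13.5, -3.4, 0, 24], [1, -16.9, -4.2, 0, 30]],
])

```text
clock: 0.98
tcp_pos: [0.3756, 0.2963, 0.269]
orientation: [-0.0, 0.644, 0.765, -0.0]
ft_force: [0.8, 0.2, -0.1]
finger_gap: 0.085
gripper_force: 0.0
```

Request:
arm_command([
  [[1, -3.4, 1.0, 0, 6], [1, -6.7, 1.9, 0, 12], [1, -10.0, 2.9, 0, 18], [1, -13.4, 3.9, 0, 24], [1, -16.7, 4.8, 0, 30]],
])

```text
clock: 1.4
tcp_pos: [0.4522, 0.1402, 0.269]
orientation: [0.0, 0.82, 0.572, 0.0]
ft_force: [0.3, -0.6, 0.4]
finger_gap: 0.0852
gripper_force: 0.0
```

Request:
arm_command([
  [[1, -2.4, 2.5, 0, 6], [1, -4.8, 5.0, 0, 12], [1, -7.3, 7.5, 0, 18], [1, -9.7, 10.0, 0, 24], [1, -12.1, 12.6, 0, 30]],
])

```text
clock: 1.82
tcp_pos: [0.5292, -0.0162, 0.2689]
orientation: [-0.0, 0.94, 0.34, -0.0]
ft_force: [0.5, 0.2, 0.3]
finger_gap: 0.0853
gripper_force: 0.0
```

Request:
arm_command([
  [[1, -0.8, 3.4, 0, 6], [1, -1.7, 6.8, 0, 12], [1, -2.5, 10.1, 0, 18], [1, -3.4, 13.5, 0, 24], [1, -4.2, 16.9, 0, 30]],
])

```text
clock: 2.23
tcp_pos: [0.6059, -0.1725, 0.2687]
orientation: [-0.0, 0.996, 0.085, -0.0]
ft_force: [1.9, -0.9, 0.4]
finger_gap: 0.0853
gripper_force: 0.0
```

Run:
```python
from h import *
c,s=snap('wrist','w1.png'); print(s['tcp_pos'],yaw(s)[0],s['joint_pos'],s['clock'])
```

```text
[ 0.60594722 -0.17253152  0.26872053] 9.792662804220896 [-0.04352464  0.3984731   0.37593679  1.5574286  -0.15254325  1.21530526
 -1.04096817] 2.2333
```

View pics/w1.png

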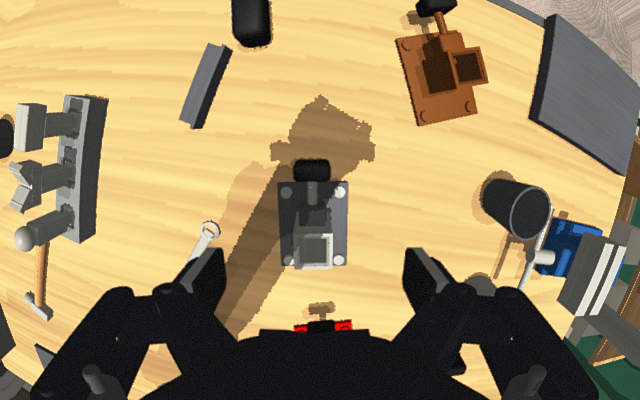

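The wrist view shows the grey holder upright: knob at about (312,170), tube mouth at about (315,250), and the base plate spanning (280..347, 182..268).

Run:
```python
from h import *
D=np.load('pics/w1.png.npy',allow_pickle=True).item();c=D['c'];s=D['s'];T=wristT(c,s)
im=c['pixels'];g=cv2.cvtColor(im,cv2.COLOR_RGB2GRAY).astype(int)
m=((g<45)).astype(np.uint8);m[:150]=0;m[190:]=0;m[:,:280]=0;m[:,350:]=0
n,l,st,ce=cv2.connectedComponentsWithStats(m);print(st[1:],ce[1:])
b=np.array([ray(c,p,.01,T) for p in [(280,182),(347,181),(347,268),(280,268)]]);e=b[0]+b[1]-b[2]-b[3];print(b,b.mean(0),np.degrees(np.arctan2(e[1],e[0])))
cv2.imwrite('pics/w1c.png',cv2.resize(im[145:280,265:365,::-1],None,fx=4.4,fy=4.4,interpolation=cv2.INTER_CUBIC))
```

```text
[[289 159  41  31 889]
 [280 182   8   7  25]
 [329 182  10   8  32]
 [330 187   1   3   3]
 [302 188   1   1   1]
 [304 188   2   2   3]
 [325 189   1   1   1]] [[310.99212598 172.28121485]
 [283.16       184.24      ]
 [333.46875    183.875     ]
 [330.         188.        ]
 [302.         188.        ]
 [304.33333333 188.66666667]
 [325.         189.        ]]
[[ 0.57895202 -0.12947595]
 [ 0.59623324 -0.22157125]
 [ 0.46373983 -0.24891414]
 [ 0.44630511 -0.14765935]] [ 0.52130755 -0.18690518] 9.743041068388061
```

View pics/w1c.png

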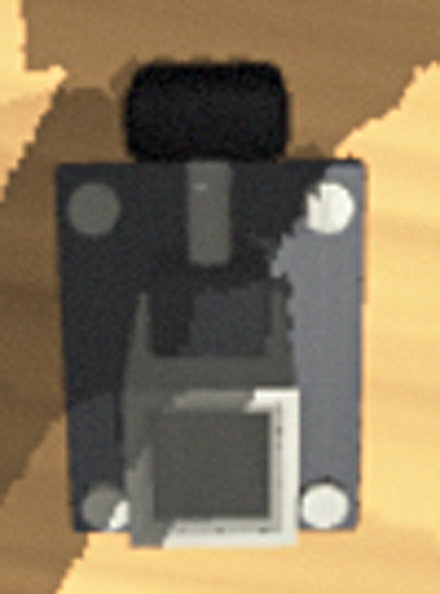

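Close up, the outer corners of the tube mouth in the crop are about (130,394), (297,390), (297,545) and (130,546). The knob spans x 127..288.

Run:
```python
from h import *
D=np.load('pics/w1.png.npy',allow_pickle=True).item();c=D['c'];s=D['s'];T=wristT(c,s)
W=lambda p,z:ray(c,(265+p[0]/4.4-.4,145+p[1]/4.4-.4),z,T)
t=np.array([W(p,.1) for p in [(130,394),(297,390),(297,545),(130,546)]]);e=t[0]+t[1]-t[2]-t[3];print(t,t.mean(0),np.degrees(np.arctan2(e[1],e[0])))
k=np.array([W(p,.085) for p in [(127,100),(288,100)]]);print(k,k.mean(0))
h=np.array([.5218,-.1868]);a=np.radians(9.8);tgt=h+.091*np.array([np.cos(a),np.sin(a)]);print(tgt,totool(s,[*(tgt-s['tcp_pos'][:2]),.045-s['tcp_pos'][2]]))
```

```text
[[ 0.54066354 -0.16106936]
 [ 0.54919121 -0.20397863]
 [ 0.50434645 -0.21267418]
 [ 0.49627    -0.16765425]] [ 0.5226178  -0.18634411] 9.716628913812636
[[ 0.61467317 -0.14787251]
 [ 0.62170197 -0.18887106]] [ 0.61818757 -0.16837179]
[ 0.61147212 -0.17131094] [ 5.800e-01 -2.000e-02  2.237e+01]
```

Request:
arm_command([
  [[1, 0.6, 0, 4, 0], [1, 0.6, 0, 8, 0], [1, 0.6, 0, 12, 0], [1, 0.6, 0, 16, 0], [1, 0.6, 0, 18, 0]],
])

```text
clock: 2.7
tcp_pos: [0.608, -0.1685, 0.0834]
orientation: [-0.001, 0.996, 0.088, -0.004]
ft_force: [-1.0, -0.0, 0.2]
finger_gap: 0.0856
gripper_force: 0.0
```

Request:
arm_command([
  [[1, 0, 0, 1.5, 0], [1, 0, 0, 3, 0], [1, 0, 0, 4.4, 0], [0.3, 0, 0, 4.4, 0], [0.3, 0, 0, 4.4, 0]],
])

```text
clock: 3.12
tcp_pos: [0.6109, -0.1696, 0.0442]
orientation: [-0.0, 0.996, 0.088, -0.001]
ft_force: [0.1, 0.3, -0.5]
finger_gap: 0.0642
gripper_force: 0.0
```

Request:
arm_command([
  [[0.3, 0, 0, 0, 0], [0.3, 0, 0, 0, 0], [0.3, 0, 0, 0, 0], [0.3, 0, 0, 0, 0], [0.3, 0, 0, 0, 0]],
])

```text
clock: 3.53
tcp_pos: [0.6123, -0.1686, 0.0467]
orientation: [-0.001, 0.996, 0.088, 0.001]
ft_force: [-2.6, 3.5, 4.6]
finger_gap: 0.0426
gripper_force: 62.6
```

Request:
arm_command([
  [[0.3, 0.6, 0, 0, 0], [0.3, 1.2, 0, 0, 0], [0.3, 1.8, 0, 0, 0], [0.3, 2.4, 0, 0, 0], [0.3, 3.1, 0, 0, 0]],
])

```text
clock: 3.95
tcp_pos: [0.6419, -0.1631, 0.0464]
orientation: [-0.001, 0.996, 0.089, -0.001]
ft_force: [-22.4, 3.9, 29.3]
finger_gap: 0.0421
gripper_force: 65.6
```

Request:
arm_command([
  [[0.3, 0, 0, 0, 0], [0.3, 0, 0, 0, 0], [0.3, 0.1, 0, 0, 0], [0.3, 0.1, 0, 0, 0]],
])

```text
clock: 4.28
tcp_pos: [0.6417, -0.1631, 0.0466]
orientation: [-0.001, 0.996, 0.088, -0.002]
ft_force: [-10.2, 5.5, 14.4]
finger_gap: 0.0428
gripper_force: 63.7
```

Request:
arm_command([
  [[1, 0, 0, 0, 0], [1, 0, 0, 0, 0], [1, 0, 0, 0, 0], [1, 0, 0, 0, 0], [1, 0, 0, 0, 0]],
])

```text
clock: 4.7
tcp_pos: [0.6433, -0.1649, 0.0449]
orientation: [0.0, 0.996, 0.088, 0.0]
ft_force: [-0.8, 0.7, -0.3]
finger_gap: 0.0853
gripper_force: 0.0
```

Request:
arm_command([
  [[1, 0, 0, -3, 0], [1, 0, 0, -7, 0], [1, 0, 0, -11, 0], [1, 0, 0, -15, 0], [1, 0, 0, -19, 0]],
])

```text
clock: 5.12
tcp_pos: [0.6429, -0.1647, 0.2368]
orientation: [0.0, 0.996, 0.088, -0.0]
ft_force: [0.6, -0.3, -0.3]
finger_gap: 0.0854
gripper_force: 0.0
```

Request:
arm_command([
  [[1, -0.2, -3.9, -1, 0], [1, -0.5, -7.7, -2, 0], [1, -0.7, -11.6, -3, 0], [1, -1.0, -15.4, -4, 0], [1, -1.2, -19.3, -5, 0]],
])

```text
clock: 5.53
tcp_pos: [0.5969, 0.0246, 0.2856]
orientation: [0.0, 0.996, 0.087, 0.0]
ft_force: [0.4, -0.4, -0.5]
finger_gap: 0.0854
gripper_force: 0.0
```

Request:
arm_command([
  [[1, -0.2, -3.9, 0, 4], [1, -0.5, -7.7, 0, 8], [1, -0.7, -11.6, 0, 12], [1, -1.0, -15.4, 0, 16], [1, -1.2, -19.2, 0, 16]],
])

```text
clock: 5.95
tcp_pos: [0.5516, 0.212, 0.2852]
orientation: [-0.0, 0.999, -0.054, 0.0]
ft_force: [1.3, -0.2, -0.5]
finger_gap: 0.0852
gripper_force: 0.0
```

Request:
arm_command([
  [[1, 0, 0, 0, 0]],
])

```text
clock: 6.03
tcp_pos: [0.5487, 0.2214, 0.2846]
orientation: [-0.003, 0.999, -0.045, -0.001]
ft_force: [-0.9, 1.6, 0.1]
finger_gap: 0.0852
gripper_force: 0.0
```

Run:
```python
from h import *
c,s=snap('wrist','w2.png'); t,_=snap('top','top2.png'); print(s['tcp_pos'],yaw(s)[0],s['clock'])
a=cv2.resize(t['pixels'][150:240,320:420,::-1],(220,200),interpolation=cv2.INTER_CUBIC)
im=c['pixels'][:,:,::-1].copy(); im[:200,420:]=a; cv2.imwrite('pics/w2v.png',im)
```

```text
[0.54871019 0.22141665 0.28460266] -5.209232881436929 6.0333
```

View pics/w2v.png

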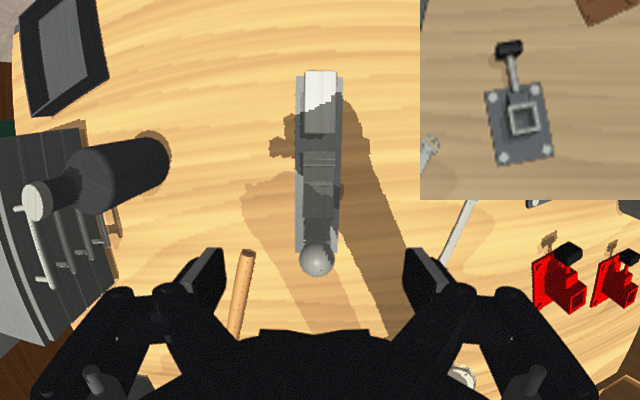

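The wrist view shows the stand in line with the tool: flat post at (320,100), V post at about (320,180), ball at (317,259). The inset shows the knob has moved out. I'll measure the stand's and heads' edges from a settled picture.

Run:
```python
from h import *
c,s=snap('wrist','w3.png');T=wristT(c,s); print(s['tcp_pos'],yaw(s)[0])
h=cv2.cvtColor(c['pixels'],cv2.COLOR_RGB2HSV)
m=(h[:,:,1]<70)&(h[:,:,2]>20);m[:,:285]=0;m[:,355:]=0
for r in range(60,290,8):
    x=np.flatnonzero(m[r]); 
    if len(x)>3: print(r,x[0],x[-1],np.round(ray(c,(x[0],r),.05,T),4),np.round(ray(c,(x[-1]+1,r),.05,T),4))
cv2.imwrite('pics/w3c.png',cv2.resize(c['pixels'][60:285,270:370,::-1],None,fx=2.66,fy=2.66,interpolation=cv2.INTER_CUBIC))
```

```text
[0.55138471 0.21297468 0.28470734] -5.637431633482653
76 295 325 [0.677  0.2241] [0.673 0.185]
84 288 334 [0.6676 0.234 ] [0.6616 0.1746]
92 288 334 [0.6572 0.235 ] [0.6512 0.1756]
100 288 334 [0.6469 0.2361] [0.6409 0.1766]
108 288 334 [0.6366 0.2372] [0.6305 0.1776]
116 288 334 [0.6263 0.2382] [0.6203 0.1786]
124 288 334 [0.616  0.2393] [0.61   0.1796]
132 288 334 [0.6057 0.2404] [0.5997 0.1805]
140 288 333 [0.5954 0.2416] [0.5895 0.1827]
148 288 333 [0.5851 0.2427] [0.5791 0.1837]
156 288 333 [0.5747 0.2439] [0.5687 0.1846]
164 289 333 [0.5641 0.2438] [0.5583 0.1855]
172 288 333 [0.5537 0.2463] [0.5477 0.1864]
180 288 332 [0.5431 0.2475] [0.5372 0.1886]
188 288 332 [0.5324 0.2488] [0.5265 0.1896]
196 288 332 [0.5215 0.2501] [0.5156 0.1905]
204 288 332 [0.5106 0.2514] [0.5046 0.1914]
212 289 332 [0.4993 0.2514] [0.4934 0.1923]
220 289 331 [0.488  0.2528] [0.4822 0.1946]
228 289 330 [0.4765 0.2543] [0.4708 0.1969]
236 289 331 [0.4648 0.2557] [0.4589 0.1965]
244 289 331 [0.4528 0.2572] [0.4469 0.1974]
252 289 330 [0.4406 0.2588] [0.4348 0.1998]
260 292 325 [0.4277 0.2561] [0.423  0.2079]
268 293 324 [0.4148 0.2563] [0.4103 0.2104]
276 299 318 [0.4008 0.2493] [0.398  0.2202]
```

View pics/w3c.png

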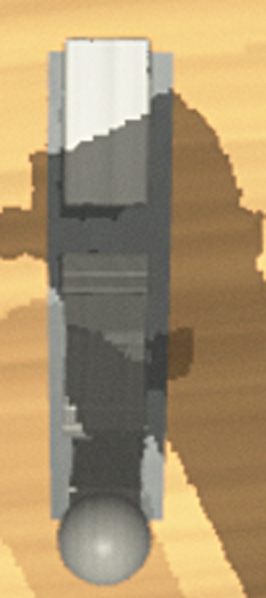

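Run:
```python
from h import *
D=np.load('pics/w3.png.npy',allow_pickle=True).item();c=D['c'];s=D['s'];T=wristT(c,s)
W=lambda x,y,z:ray(c,(270+x/2.66-.3,60+y/2.66-.3),z,T)
for y in(265,285): print('vee',(W(62,y,.173)+W(148,y,.173))/2,W(62,y,.173)-W(148,y,.173))
print('veefar',W(105,254,.173)); print('flat',(W(64,100,.161)+W(149,100,.161))/2)
print('ends',W(110,52,.05),W(107,519,.05))
print('off',totool(s,[.551-s['tcp_pos'][0],.2145-s['tcp_pos'][1],0]))
```

```text
vee [0.58278854 0.21365821] [0.00290996 0.02887128]
vee [0.57597891 0.21435329] [0.00291591 0.02899917]
veefar [0.58647606 0.21327142]
flat [0.63899643 0.20764341]
ends [0.67057715 0.2042529 ] [0.43347437 0.22982364]
off [-0.05 -0.15  0.  ]
```

Request:
arm_command([
  [[1, 0.1, -0.3, 4, 0], [1, 0.1, -0.3, 8, 0], [1, 0.1, -0.3, 12, 0], [1, 0.1, -0.3, 14, 0], [1, 0.1, -0.3, 15, 0]],
])

```text
clock: 6.6
tcp_pos: [0.5517, 0.2097, 0.1312]
orientation: [0.002, 0.999, -0.053, -0.003]
ft_force: [-0.0, 1.0, 0.0]
finger_gap: 0.0855
gripper_force: 0.0
```

Request:
arm_command([
  [[1, 0, 0, 0.7, 0], [1, 0, 0, 1.4, 0], [0, 0, 0, 1.4, 0], [0, 0, 0, 1.4, 0], [0, 0, 0, 1.4, 0]],
])

```text
clock: 7.02
tcp_pos: [0.5547, 0.2137, 0.1225]
orientation: [-0.001, 0.999, -0.052, 0.001]
ft_force: [0.0, -0.1, 0.0]
finger_gap: 0.0516
gripper_force: 0.0
```

Request:
arm_command([
  [[0, 0, 0, 0, 0], [0, 0, 0, 0, 0], [0, 0, 0, 0, 0], [0, 0, 0, 0, 0], [0, 0, 0, 0, 0]],
])

```text
clock: 7.43
tcp_pos: [0.5546, 0.214, 0.1225]
orientation: [-0.001, 0.999, -0.052, 0.001]
ft_force: [-0.4, 1.0, 6.4]
finger_gap: 0.0284
gripper_force: 59.4
```

Request:
arm_command([
  [[0, 0, 0, 0, 0], [0, 0, 0, 0, 0], [0, 0, 0, 0, 0]],
])

```text
clock: 7.68
tcp_pos: [0.5546, 0.214, 0.1225]
orientation: [-0.001, 0.999, -0.052, 0.001]
ft_force: [-0.9, 0.0, 6.9]
finger_gap: 0.0277
gripper_force: 59.4
```

Request:
arm_command([
  [[0, 0, 0, -1, 0], [0, 0, 0, -2, 0], [0, 0, 0, -3, 0], [0, 0, 0, -4, 0], [0, 0, 0, -5, 0]],
])

```text
clock: 8.1
tcp_pos: [0.5533, 0.213, 0.172]
orientation: [0.0, 0.999, -0.052, -0.0]
ft_force: [0.6, 0.2, -5.2]
finger_gap: 0.0277
gripper_force: 60.1
```

Request:
arm_command([
  [[0, 0, 0, -2, 0], [0, 0, 0, -4, 0], [0, 0, 0, -6, 0], [0, 0, 0, -8, 0], [0, 0, 0, -10, 0]],
])

```text
clock: 8.52
tcp_pos: [0.5532, 0.2129, 0.2727]
orientation: [0.0, 0.999, -0.052, -0.0]
ft_force: [-0.0, 1.1, -4.9]
finger_gap: 0.028
gripper_force: 60.1
```

Request:
arm_command([
  [[0, 0, 0, -2, 0], [0, 0, 0, -2, 0], [0, 0, 0, -2, 0], [0, 0, 0, -2, 0]],
])

```text
clock: 8.85
tcp_pos: [0.5527, 0.213, 0.29]
orientation: [0.0, 0.999, -0.052, -0.001]
ft_force: [-0.5, 0.4, -4.8]
finger_gap: 0.0276
gripper_force: 60.2
```

Run:
```python
from h import *
s=arm.read_state(); y=yaw(s)[0]; print(s['tcp_pos'],y,s['finger_gap'],s['ft_force'])
c,s=snap('wrist','w4.png')
cv2.imwrite('pics/w4c.png',cv2.resize(c['pixels'][150:350,200:440,::-1],None,fx=3,fy=3,interpolation=cv2.INTER_CUBIC))
```

```text
[0.55266088 0.21297907 0.28995777] -5.932983790663703 0.027617627041560098 [-0.45533429  0.38636382 -4.76023179]
```

View pics/w4c.png

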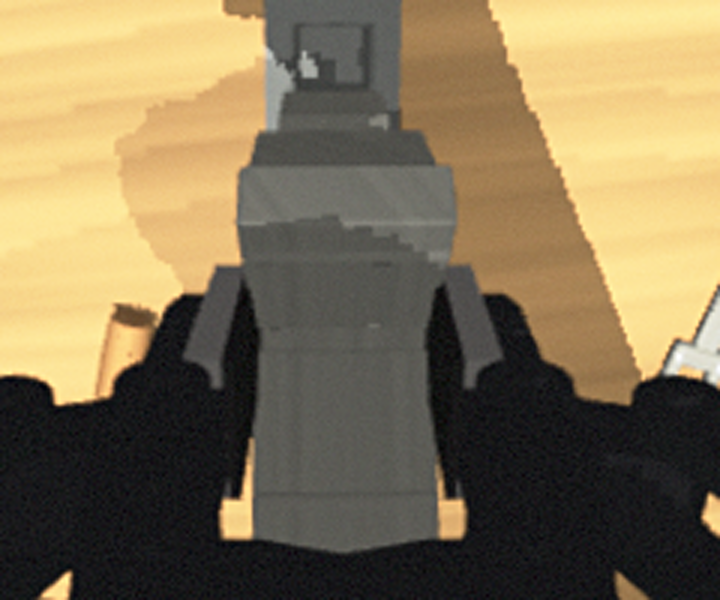

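The post hangs upright in the jaws. In the crop, the front edge of the head's underside is at y≈165, and the front edge of the prong top is at y≈223. From these I'll work out its offset in the tool.

Run:
```python
from h import *
D=np.load('pics/w4.png.npy',allow_pickle=True).item();c=D['c'];s=D['s'];T=c['tool_from_camera']
W=lambda x,y,z:ray(c,(200+x/3-.33,150+y/3-.33),z,T)
for n,x1,x2,y,z in [('top',237,456,223,-.0505),('headbot',240,455,165,-.0025),('waisttop',250,433,130,.0575),('foot',283,380,91,.1175)]:
    a,b=W(x1,y,z),W(x2,y,z);print(n,np.round(1e3*a,1),np.round(1e3*b,1))
print(wristT(c,s)[:3,3])
s=arm.read_state();a=np.radians(9.8);h=np.array([.5222,-.1866]);print(s['tcp_pos'],s['orientation'],yaw(s)[0],totool(s,[*(h-s['tcp_pos'][:2]),0]))
```

```text
top [ 26.3 -13.4] [26.3 15.2]
headbot [ 20.8 -18.2] [20.8 20.9]
waisttop [ 13.1 -22.4] [13.  22.7]
foot [ 11.2 -18. ] [11.1 12. ]
[0.61848337 0.20588022 0.45454391]
[0.55235347 0.21292581 0.28933536] [ 6.77183410e-04  9.98665097e-01 -5.16321608e-02 -1.29855640e-03] -5.919355628754011 [ 1.12 40.05  0.06]
```

Run:
```python
from h import *
D=np.load('pics/w4.png.npy',allow_pickle=True).item();c=D['c'];s=D['s'];T=c['tool_from_camera']
W=lambda x,y,z:ray(c,(200+x/3-.33,150+y/3-.33),z,T)
for n,x1,x2,y,z in [('top',239,455,166,-.0505),('prongback',237,456,223,-.0505),('headbot',250,435,131,-.0025)]:
    a,b=W(x1,y,z),W(x2,y,z);print(n,np.round(1e3*a,1),np.round(1e3*b,1))
```

```text
top [ 34.  -12.9] [34.  14.8]
prongback [ 26.3 -13.4] [26.3 15.2]
headbot [ 27.2 -16.2] [27.1 17.1]
```

Request:
arm_command([
  [[0, 0.1, 3, 0, 0], [0, 0.2, 7, 0, 0], [0, 0.4, 11, 0, 0], [0, 0.5, 15, 0, 0], [0, 0.6, 19, 0, 0]],
])

```text
clock: 9.32
tcp_pos: [0.5384, 0.0219, 0.2893]
orientation: [0.0, 0.999, -0.051, -0.001]
ft_force: [-0.0, -0.7, -3.9]
finger_gap: 0.0276
gripper_force: 60.2
```

Request:
arm_command([
  [[0, 0.1, 4, 0, -4], [0, 0.2, 8, 0, -8], [0, 0.4, 12, 0, -12], [0, 0.5, 16, 0, -15], [0, 0.6, 19, 0, -16]],
])

```text
clock: 9.73
tcp_pos: [0.5241, -0.1699, 0.2896]
orientation: [0.0, 0.996, 0.088, -0.001]
ft_force: [0.6, -0.7, -4.2]
finger_gap: 0.0278
gripper_force: 60.3
```

Request:
arm_command([
  [[0, -0.5, 1, 1, 0], [0, -0.5, 2, 3, 0], [0, -0.5, 2, 5, 0], [0, -0.5, 2, 6, 0], [0, -0.5, 2, 6, 0]],
])

```text
clock: 10.15
tcp_pos: [0.522, -0.1852, 0.2271]
orientation: [-0.001, 0.996, 0.088, -0.004]
ft_force: [-1.0, 0.7, -4.6]
finger_gap: 0.0281
gripper_force: 60.3
```

Run:
```python
from h import *
s=arm.read_state();h=np.array([.5222,-.1866]);print(s['tcp_pos'],yaw(s)[0],totool(s,[*(h-s['tcp_pos'][:2]),0]),s['ft_force'],s['clock'])
```

```text
[ 0.52195656 -0.18520658  0.22708346] 10.077546948000785 [-0.    0.14 -0.  ] [-0.96686544  0.69276043 -4.5818105 ] 10.15
```

Request:
arm_command([
  [[0, 0.1, 0.1, 0, 0], [0, 0.1, 0.1, 0, 0], [0, 0.1, 0.1, 0, 0]],
])

```text
clock: 10.4
tcp_pos: [0.5269, -0.1871, 0.2321]
orientation: [0.0, 0.996, 0.088, 0.001]
ft_force: [-0.5, -1.3, -4.2]
finger_gap: 0.0279
gripper_force: 60.3
```

Run:
```python
from h import *
c,s=snap('scene','s5.png');print(s['tcp_pos'],yaw(s)[0]);w,_=snap('wrist','w5.png')
V=c['view'];f=200/np.tan(np.radians(c['vfov'])/2);a=np.radians(9.8);u=np.array([np.cos(a),np.sin(a)]);v=np.array([-u[1],u[0]])
def pr(p): q=V[:3,:3]@p+V[:3,3]; return np.array([c['cx'],c['cy']])+f*q[:2]/q[2]
h=np.array([.5222,-.1866])
o=cv2.resize(c['pixels'][150:250,200:300,::-1],(400,400),interpolation=cv2.INTER_CUBIC)
o2=cv2.resize(w['pixels'][200:300,264:364,::-1],(400,400),interpolation=cv2.INTER_CUBIC)
cv2.imwrite('pics/s5c.png',np.hstack([o,o2]))
for n,z,k,ctr in [('mouth',.1,.023,h),('shank5mm',s['tcp_pos'][2]-.1125,.015,s['tcp_pos'][:2])]:
    print(n,[np.round((pr(np.array([*(ctr+k*(i*u+j*v)),z]))-[200,150]+.4)*4).tolist() for i,j in[(1,1),(1,-1),(-1,-1),(-1,1)]])
```

```text
[ 0.52694465 -0.18710143  0.23213828] 10.122373368190877
mouth [[257.0, 199.0], [199.0, 183.0], [224.0, 138.0], [282.0, 153.0]]
shank5mm [[244.0, 175.0], [206.0, 164.0], [223.0, 135.0], [261.0, 145.0]]
```

View pics/s5c.png

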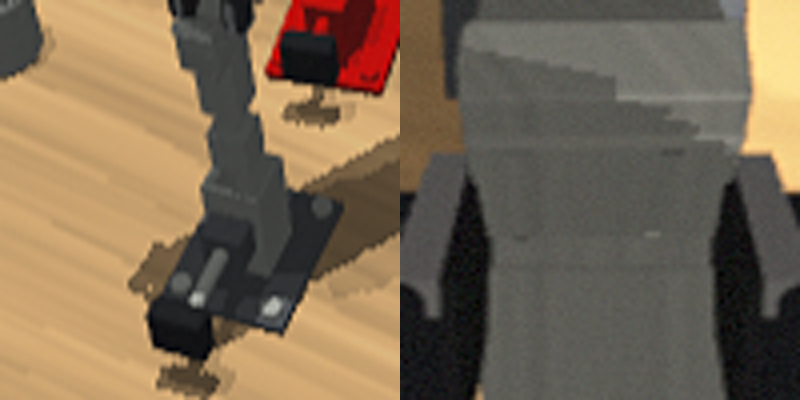

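Request:
arm_command([
  [[0, 0, 0, 0, 0], [0, 0, 0, 0, 0], [0, 0, 0, 0, 0]],
])

```text
clock: 10.75
tcp_pos: [0.5261, -0.1872, 0.2313]
orientation: [0.0, 0.996, 0.088, 0.0]
ft_force: [0.2, 0.3, -3.9]
finger_gap: 0.0281
gripper_force: 60.3
```

Request:
arm_command([
  [[0, -0.3, -0.1, 0, 0], [0, -0.3, -0.1, 0.4, 0], [0, -0.3, -0.1, 0.8, 0], [0, -0.3, -0.1, 1.2, 0], [0, -0.3, -0.1, 1.5, 0]],
])

```text
clock: 11.17
tcp_pos: [0.5224, -0.1866, 0.2152]
orientation: [-0.0, 0.996, 0.088, -0.0]
ft_force: [0.7, -0.4, -3.2]
finger_gap: 0.0279
gripper_force: 60.3
```

Request:
arm_command([
  [[0, 0, 0, 0.2, 0], [0, 0, 0, 0.4, 0], [0, 0, 0, 0.4, 0]],
])

```text
clock: 11.42
tcp_pos: [0.5234, -0.1867, 0.2123]
orientation: [-0.0, 0.996, 0.088, 0.0]
ft_force: [-0.3, 0.3, -0.3]
finger_gap: 0.028
gripper_force: 60.8
```

Request:
arm_command([
  [[0, 0, 0, 0.2, 0], [0, 0, 0, 0.4, 0], [0, 0, 0, 0.4, 0]],
])

```text
clock: 11.67
tcp_pos: [0.5259, -0.1869, 0.2116]
orientation: [0.0, 0.996, 0.088, 0.003]
ft_force: [-2.0, 1.3, 16.0]
finger_gap: 0.0282
gripper_force: 62.6
```

Run:
```python
from h import *
s=arm.read_state();M=yaw(s)[1];print(s['tcp_pos'],M.T@s['ft_force'],M.T@s['moment'],M[:,2])
```

```text
[ 0.52591258 -0.18688118  0.2115882 ] [ -1.61458335  -1.65381018 -16.05829817] [ 0.95840137 -0.47299068  0.03947864] [ 6.80565637e-03 -4.50646684e-05 -9.99976840e-01]
```

Request:
arm_command([
  [[0, 0, 0.1, -0.2, 0], [0, 0, 0.2, -0.2, 0], [0, 0, 0.2, -0.2, 0]],
])

```text
clock: 11.92
tcp_pos: [0.5248, -0.1879, 0.2119]
orientation: [-0.001, 0.996, 0.088, 0.002]
ft_force: [-0.8, 4.1, 9.6]
finger_gap: 0.0279
gripper_force: 62.1
```

Request:
arm_command([
  [[0, 0, 0, 0.2, 0], [0, 0, 0, 0.4, 0], [0, 0, 0, 0.4, 0]],
])

```text
clock: 12.17
tcp_pos: [0.5278, -0.1887, 0.211]
orientation: [0.0, 0.996, 0.088, 0.005]
ft_force: [-0.2, 3.5, 22.9]
finger_gap: 0.0281
gripper_force: 64.5
```

Run:
```python
from h import *
s=arm.read_state();M=yaw(s)[1];print(s['tcp_pos'],M.T@s['ft_force'],M.T@s['moment'],M[:,2])
```

```text
[ 0.52782861 -0.18872318  0.2110242 ] [  0.64060684  -3.45324972 -22.86067246] [ 1.36659848 -0.33069197  0.1218992 ] [ 1.02601705e-02 -6.70825491e-05 -9.99947361e-01]
```

Request:
arm_command([
  [[0, 0, 0, -0.8, 0], [0, -0.3, -0.3, -0.8, 0], [0, -0.3, -0.3, -0.8, 0], [0, -0.3, -0.3, -0.5, 0], [0, -0.3, -0.3, -0.3, 0]],
])

```text
clock: 12.58
tcp_pos: [0.5233, -0.1869, 0.2116]
orientation: [0.001, 0.996, 0.088, 0.004]
ft_force: [1.9, 1.2, 22.5]
finger_gap: 0.0278
gripper_force: 64.0
```

Request:
arm_command([
  [[0, 0, 0, 0, 0], [0, 0, 0, 0.2, 0], [0, 0, 0, 0.2, 0]],
])

```text
clock: 12.83
tcp_pos: [0.5246, -0.1869, 0.2114]
orientation: [0.001, 0.996, 0.088, 0.005]
ft_force: [1.6, 0.6, 22.7]
finger_gap: 0.0277
gripper_force: 64.1
```

Run:
```python
from h import *
s=arm.read_state();M=yaw(s)[1];print(s['tcp_pos'],M.T@s['ft_force'],M.T@s['moment'],M[:,2])
```

```text
[ 0.52455782 -0.18694197  0.2114466 ] [  1.87687162  -0.20644272 -22.65800969] [0.50315945 0.32237276 0.01909472] [ 0.01049567 -0.00115171 -0.99994426]
```

Request:
arm_command([
  [[0, 0, 0, -1, 0], [0, 0, 0, -2, 0], [0, 0, 0, -2, 0], [0, 0, 0, -2, 0], [0, 0, 0, -2, 0]],
])

```text
clock: 13.25
tcp_pos: [0.5185, -0.1859, 0.2257]
orientation: [-0.0, 0.996, 0.088, -0.001]
ft_force: [0.4, -0.0, -3.6]
finger_gap: 0.0281
gripper_force: 61.3
```

Run:
```python
from h import *
s=arm.read_state();M=yaw(s)[1];print(s['tcp_pos'],M.T@s['ft_force'],M.T@s['moment'],M[:,2])
c,_=snap('scene','s6.png');t,_=snap('top','t6.png');w,_=snap('wrist','w6.png')
h=np.array([.5222,-.1866]);a=np.radians(9.8);u=np.array([np.cos(a),np.sin(a)]);v=np.array([-u[1],u[0]])
def pr(c,p): q=c['view'][:3,:3]@p+c['view'][:3,3]; return np.array([c['cx'],c['cy']])+200/np.tan(np.radians(c['vfov'])/2)*q[:2]/q[2]
im=c['pixels'][140:220,230:290,::-1]
cl=cv2.createCLAHE(4,(1,1)); g=cl.apply(cv2.cvtColor(np.ascontiguousarray(im),cv2.COLOR_BGR2GRAY))
o=cv2.cvtColor(cv2.resize(g,(450,600),interpolation=cv2.INTER_CUBIC),cv2.COLOR_GRAY2BGR)
g2=cl.apply(cv2.cvtColor(np.ascontiguousarray(w['pixels'][150:310,270:360]),cv2.COLOR_RGB2GRAY))
o2=cv2.cvtColor(cv2.resize(g2,(338,600),interpolation=cv2.INTER_CUBIC),cv2.COLOR_GRAY2BGR)
cv2.imwrite('pics/s6c.png',np.hstack([o,o2]))
z=s['tcp_pos'][2]-.1175
for n,z,k,ctr in [('mouth',.1,.023,h),('base',.0,.023,h),('shank5mm',z+.005,.015,s['tcp_pos'][:2]),('waistbot',z+.04,.015,s['tcp_pos'][:2]),('waisttop',z+.06,.015,s['tcp_pos'][:2])]:
    print(n,[np.round((pr(c,np.array([*(ctr+k*(i*u+j*v)),z]))-[230,140]+.4)*7.5).tolist() for i,j in[(1,1),(1,-1),(-1,-1),(-1,1)]])
```

```text
[ 0.51847942 -0.18591483  0.22571714] [0.43297346 0.1198402  3.56192143] [ 0.01147497 -0.00075479 -0.01449129] [-2.71475184e-03  7.52667383e-04 -9.99996032e-01]
mouth [[257.0, 448.0], [148.0, 418.0], [196.0, 334.0], [303.0, 362.0]]
base [[279.0, 604.0], [176.0, 575.0], [221.0, 492.0], [323.0, 520.0]]
shank5mm [[249.0, 400.0], [178.0, 381.0], [209.0, 325.0], [280.0, 344.0]]
waistbot [[241.0, 340.0], [168.0, 321.0], [200.0, 265.0], [272.0, 284.0]]
waisttop [[236.0, 305.0], [162.0, 286.0], [195.0, 230.0], [267.0, 249.0]]
```

View pics/s6c.png

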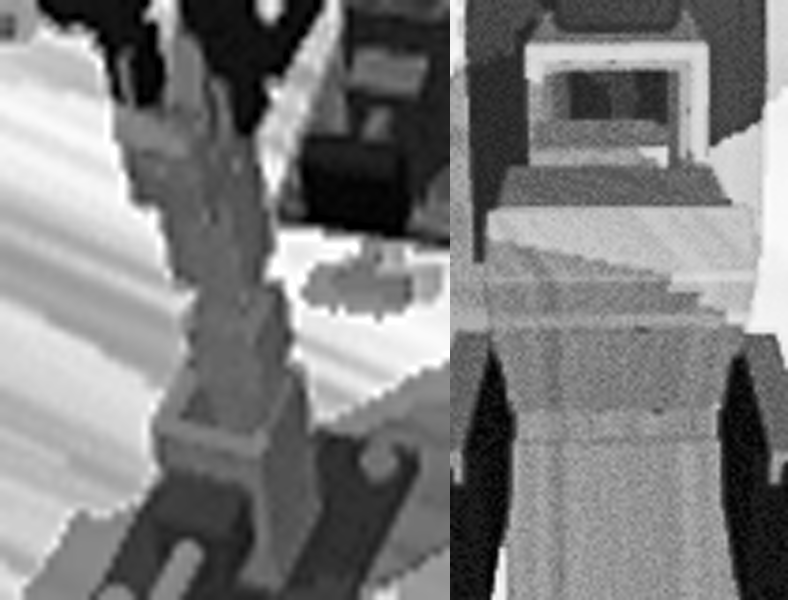

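The left panel shows the foot just above the mouth, with mouth corners near (157,432), (265,440) and (300,365). The right panel shows the mouth centred on about x=617, against about 618 for the head, so sideways is fine. The error must be along the tool's x. I'll read the vertical profile to measure foot against mouth with the same camera.

Run:
```python
from h import *
D=np.load('pics/w6.png.npy',allow_pickle=True).item();c=D['c'];s=D['s'];T=c['tool_from_camera'];tz=s['tcp_pos'][2]
g=cv2.cvtColor(c['pixels'],cv2.COLOR_RGB2GRAY)
for cols in [(296,300),(304,308),(310,316),(320,324)]:
    print(cols,g[155:208,cols[0]:cols[1]].mean(1).astype(int).tolist())
for r in (165,175,180,185): print(r,g[r,282:345].tolist())
for r in range(158,206,3): print(r,'mouth',np.round(1e3*ray(c,(314,r),tz-.1,T)[0],1),'shoulder',np.round(1e3*ray(c,(314,r),.1125,T)[0],1),'wtop',np.round(1e3*ray(c,(314,r),.0575,T)[0],1))
```

```text
(296, 300) [65, 69, 76, 80, 82, 80, 93, 120, 135, 134, 133, 112, 108, 102, 89, 78, 82, 77, 80, 80, 81, 82, 79, 82, 83, 80, 81, 83, 83, 82, 83, 84, 82, 81, 87, 91, 94, 94, 94, 85, 79, 79, 79, 80, 80, 79, 80, 79, 79, 81, 96, 110, 114]
(304, 308) [64, 59, 53, 62, 81, 82, 92, 119, 135, 133, 131, 112, 108, 91, 66, 49, 49, 46, 45, 45, 45, 48, 46, 45, 45, 47, 58, 84, 83, 84, 83, 81, 82, 83, 87, 94, 96, 94, 91, 82, 77, 79, 81, 78, 79, 81, 78, 79, 80, 81, 95, 110, 111]
(310, 316) [64, 60, 54, 61, 84, 81, 91, 118, 130, 132, 131, 102, 103, 89, 65, 65, 65, 58, 59, 60, 59, 56, 55, 57, 55, 57, 64, 81, 81, 81, 82, 82, 81, 81, 87, 91, 94, 95, 91, 81, 78, 77, 78, 81, 79, 81, 80, 78, 79, 80, 98, 111, 110]
(320, 324) [65, 59, 56, 66, 82, 83, 104, 125, 134, 133, 126, 110, 108, 84, 46, 45, 46, 46, 48, 47, 49, 47, 48, 49, 45, 49, 60, 84, 85, 86, 83, 83, 81, 80, 107, 119, 109, 90, 87, 84, 81, 80, 78, 78, 78, 79, 80, 79, 79, 80, 104, 117, 116]
165 [56, 48, 47, 53, 47, 50, 46, 73, 110, 126, 131, 134, 131, 137, 134, 135, 132, 131, 132, 131, 130, 125, 131, 134, 134, 128, 133, 128, 136, 133, 130, 128, 128, 131,
[... 845 characters left out ...]
, 82, 84, 82, 79, 81, 97, 110, 112, 120, 131, 133, 125, 98, 70, 61, 64, 66, 60, 66]
158 mouth 30.5 shoulder 32.2 wtop 38.8
161 mouth 27.7 shoulder 29.4 wtop 36.7
164 mouth 24.8 shoulder 26.7 wtop 34.5
167 mouth 21.9 shoulder 23.9 wtop 32.3
170 mouth 19.1 shoulder 21.2 wtop 30.1
173 mouth 16.2 shoulder 18.4 wtop 27.8
176 mouth 13.3 shoulder 15.7 wtop 25.6
179 mouth 10.3 shoulder 12.9 wtop 23.4
182 mouth 7.4 shoulder 10.1 wtop 21.2
185 mouth 4.5 shoulder 7.3 wtop 18.9
188 mouth 1.5 shoulder 4.5 wtop 16.7
191 mouth -1.4 shoulder 1.7 wtop 14.4
194 mouth -4.4 shoulder -1.2 wtop 12.1
197 mouth -7.4 shoulder -4.0 wtop 9.8
200 mouth -10.4 shoulder -6.9 wtop 7.6
203 mouth -13.4 shoulder -9.8 wtop 5.2
```

The lower shank sits about 3 mm toward tool −x of the TCP, and the mouth centre is about 4 mm toward +x. So the post needs +7 mm in x and +0.5 mm in y.

Request:
arm_command([
  [[0, 0.4, 0.05, 0, 0], [0, 0.7, 0.05, 0, 0], [0, 0.7, 0.05, 0, 0], [0, 0.7, 0.05, 0, 0], [0, 0.7, 0.05, 0.5, 0]],
])

```text
clock: 13.82
tcp_pos: [0.5273, -0.1859, 0.2226]
orientation: [0.0, 0.996, 0.088, 0.001]
ft_force: [0.0, 0.0, -4.1]
finger_gap: 0.0282
gripper_force: 61.3
```

Request:
arm_command([
  [[0, 0, 0, 0.3, 0], [0, 0, 0, 0.6, 0], [0, 0, 0, 0.9, 0], [0, 0, 0, 1.1, 0], [0, 0, 0, 1.2, 0]],
])

```text
clock: 14.23
tcp_pos: [0.5302, -0.1866, 0.2144]
orientation: [0.001, 0.996, 0.088, 0.004]
ft_force: [0.2, -1.6, -2.2]
finger_gap: 0.0282
gripper_force: 61.6
```

Request:
arm_command([
  [[0, 0, 0, 0.3, 0], [0, 0, 0, 0.5, 0], [0, 0, 0, 0.5, 0]],
])

```text
clock: 14.48
tcp_pos: [0.5315, -0.1871, 0.2116]
orientation: [0.001, 0.996, 0.088, 0.006]
ft_force: [-4.9, 2.5, 30.5]
finger_gap: 0.0279
gripper_force: 65.5
```

Request:
arm_command([
  [[0, 0, 0, -0.8, 0], [0, 0, 0, -1.4, 0], [0, 0, 0, -1.4, 0], [0, 0, 0, -1.4, 0], [0, 0, 0, -1.4, 0]],
])

```text
clock: 14.9
tcp_pos: [0.5258, -0.1852, 0.2178]
orientation: [-0.0, 0.996, 0.088, -0.001]
ft_force: [-0.7, 0.2, -4.6]
finger_gap: 0.0278
gripper_force: 61.5
```

Request:
arm_command([
  [[0, 0, 0, 0, 0], [0, 0, 0, 0, 0], [0, 0, 0, 0, 0], [0, 0, 0, 0, 0], [0, 0, 0, 0, 0]],
])

```text
clock: 15.32
tcp_pos: [0.5266, -0.1856, 0.2188]
orientation: [-0.0, 0.996, 0.088, -0.0]
ft_force: [0.0, -0.2, -4.1]
finger_gap: 0.0282
gripper_force: 61.5
```

Run:
```python
from h import *
c,s=snap('wrist','w7.png');T=c['tool_from_camera'];M=yaw(s)[1];print(s['tcp_pos'],M[:,2],s['ft_force'],np.abs(s['qvel']).max());tz=s['tcp_pos'][2]
g=cv2.cvtColor(c['pixels'],cv2.COLOR_RGB2GRAY)
for cols in [(304,308),(310,316),(320,324)]: print(g[155:208,cols[0]:cols[1]].mean(1).astype(int).tolist())
f=lambda r,z:np.round(1e3*ray(c,(314,r),z,T)[0],1)
for r in range(155,206,2): print(r,'mouth',f(r,tz-.1),'foot',f(r,.1175),'ledge',f(r,.0775))
```

```text
[ 0.5265742  -0.18557061  0.21877237] [-3.70227108e-04  4.65679961e-05 -9.99999930e-01] [ 0.01904199 -0.18678081 -4.0604037 ] 0.002773971472828535
[64, 66, 64, 65, 64, 64, 64, 63, 64, 62, 58, 56, 66, 79, 80, 84, 92, 93, 93, 93, 90, 86, 84, 61, 44, 43, 51, 84, 85, 84, 83, 83, 82, 83, 87, 94, 95, 96, 91, 84, 78, 78, 80, 81, 80, 79, 80, 81, 79, 80, 97, 110, 113]
[66, 65, 65, 66, 64, 65, 64, 65, 63, 64, 59, 55, 67, 79, 81, 88, 106, 104, 102, 102, 99, 97, 90, 66, 56, 55, 65, 82, 81, 82, 82, 82, 81, 81, 88, 92, 93, 93, 91, 83, 78, 78, 77, 80, 79, 79, 80, 78, 81, 80, 98, 110, 112]
[65, 66, 67, 67, 67, 66, 65, 67, 66, 64, 60, 54, 76, 84, 80, 86, 110, 127, 132, 128, 122, 106, 106, 71, 44, 48, 60, 83, 85, 84, 84, 84, 83, 82, 108, 120, 110, 91, 88, 83, 81, 80, 78, 78, 79, 79, 81, 81, 80, 80, 104, 118, 116]
155 mouth 34.2 foot 34.3 ledge 38.8
157 mouth 32.3 foot 32.5 ledge 37.2
159 mouth 30.5 foot 30.6 ledge 35.6
161 mouth 28.6 foot 28.8 ledge 34.0
163 mouth 26.7 foot 26.9 ledge 32.4
165 mouth 24.9 foot 25.1 ledge 30.8
167 mouth 23.0 foot 23.2 ledge 29.2
169 mouth 21.1 foot 21.3 ledge 27.6
171 mouth 19.2 foot 19.5 ledge 26.0
173 mouth 17.4 foot 17.6 ledge 24.4
175 mouth 15.5 foot 15.7 ledge 22.8
177 mouth 13.6 foot 13.8 ledge 21.2
179 mouth 11.7 foot 11.9 ledge 19.6
181 mouth 9.8 foot 10.0 ledge 18.0
183 mouth 7.9 foot 8.1 ledge 16.3
185 mouth 6.0 foot 6.2 ledge 14.7
187 mouth 4.1 foot 4.3 ledge 13.1
189 mouth 2.1 foot 2.4 ledge 11.4
191 mouth 0.2 foot 0.5 ledge 9.8
193 mouth -1.7 foot -1.4 ledge 8.1
195 mouth -3.7 foot -3.3 ledge 6.5
197 mouth -5.6 foot -5.3 ledge 4.8
199 mouth -7.5 foot -7.2 ledge 3.1
201 mouth -9.5 foot -9.2 ledge 1.5
203 mouth -11.5 foot -11.1 ledge -0.2
205 mouth -13.4 foot -13.1 ledge -1.9
```

Run:
```python
from h import *
D=np.load('pics/w7.png.npy',allow_pickle=True).item();c=D['c'];s=D['s'];T=c['tool_from_camera'];tz=s['tcp_pos'][2]
p=c['pixels'].astype(int)
for r in (173,177,179,183,185,187,190,192): print(r,p[r,286:344].sum(1).tolist())
for r in (173,179,184,190):
  for z in (tz-.1,.1175,.0775): print(r,round(z,3),[(x,round(1e3*ray(c,(x,r),z,T)[1],1)) for x in (288,298,308,318,328,338)])
```

```text
173 [138, 163, 233, 313, 325, 278, 268, 280, 280, 284, 281, 275, 273, 280, 278, 283, 323, 293, 285, 270, 279, 276, 275, 276, 273, 276, 259, 266, 347, 391, 395, 394, 397, 401, 405, 389, 383, 386, 396, 389, 405, 398, 397, 395, 401, 392, 390, 389, 392, 398, 390, 353, 207, 189, 215, 193, 202, 203]
177 [158, 145, 210, 275, 270, 272, 276, 256, 257, 256, 251, 239, 249, 241, 256, 261, 256, 254, 246, 263, 246, 249, 244, 243, 249, 256, 258, 263, 271, 297, 322, 328, 309, 304, 314, 316, 327, 295, 283, 279, 283, 298, 303, 287, 315, 315, 298, 284, 367, 388, 389, 358, 206, 200, 193, 197, 214, 200]
179 [150, 146, 221, 277, 293, 281, 267, 264, 255, 241, 234, 227, 240, 226, 185, 128, 128, 132, 134, 144, 124, 136, 120, 141, 151, 142, 140, 190, 207, 188, 195, 183, 153, 139, 124, 145, 139, 137, 123, 147, 184, 234, 226, 227, 289, 320, 319, 324, 381, 394, 393, 357, 197, 194, 192, 196, 198, 204]
183 [139, 142, 202, 266, 286, 271, 261, 242, 242, 251, 251, 242, 252, 247, 255, 241, 249, 242, 253, 248, 254, 251, 246, 229, 239, 243, 238, 244, 242, 244, 253, 251, 254, 254, 245, 256, 267, 245, 239, 205, 176, 241, 
[... 2503 characters left out ...]
), (328, np.float64(13.6)), (338, np.float64(22.9))]
184 0.077 [(288, np.float64(-20.3)), (298, np.float64(-12.3)), (308, np.float64(-4.3)), (318, np.float64(3.7)), (328, np.float64(11.7)), (338, np.float64(19.7))]
190 0.119 [(288, np.float64(-23.9)), (298, np.float64(-14.5)), (308, np.float64(-5.1)), (318, np.float64(4.3)), (328, np.float64(13.7)), (338, np.float64(23.1))]
190 0.117 [(288, np.float64(-23.8)), (298, np.float64(-14.4)), (308, np.float64(-5.1)), (318, np.float64(4.3)), (328, np.float64(13.6)), (338, np.float64(23.0))]
190 0.077 [(288, np.float64(-20.4)), (298, np.float64(-12.3)), (308, np.float64(-4.3)), (318, np.float64(3.7)), (328, np.float64(11.7)), (338, np.float64(19.8))]
```

In the same camera, the lower shank is centred at about tool y −2 mm and the mouth at −0.4 mm, while x is now aligned. I'll shift +2 mm in y and lower gently.

Request:
arm_command([
  [[0, 0, 0.2, 0, 0], [0, 0, 0.2, 0.3, 0], [0, 0, 0.2, 0.5, 0], [0, 0, 0.2, 0.7, 0], [0, 0, 0.2, 0.7, 0]],
])

```text
clock: 15.78
tcp_pos: [0.5269, -0.1876, 0.2116]
orientation: [-0.0, 0.996, 0.088, -0.0]
ft_force: [-1.1, -0.0, -3.4]
finger_gap: 0.0279
gripper_force: 61.5
```

Request:
arm_command([
  [[0, 0, 0, 0.2, 0], [0, 0, 0, 0.4, 0], [0, 0, 0, 0.4, 0]],
])

```text
clock: 16.03
tcp_pos: [0.528, -0.1881, 0.2092]
orientation: [0.0, 0.996, 0.088, 0.001]
ft_force: [-0.7, 1.0, -3.9]
finger_gap: 0.028
gripper_force: 61.5
```

Run:
```python
from h import *
s=arm.read_state();M=yaw(s)[1];print(s['tcp_pos'],M.T@s['ft_force'],M.T@s['moment'],M[:,2])
```

```text
[ 0.52800963 -0.18805596  0.20918776] [-0.4945161  -1.11580465  3.92405316] [-0.11642484 -0.0041706   0.01165576] [ 2.55032117e-03 -5.94705895e-04 -9.99996571e-01]
```

Now it's lower than before (z 0.2092) with no load, so I'll continue.

Request:
arm_command([
  [[0, 0, 0, 0.3, 0], [0, 0, 0, 0.6, 0], [0, 0, 0, 0.8, 0], [0, 0, 0, 0.8, 0]],
])

```text
clock: 16.37
tcp_pos: [0.5264, -0.1878, 0.1989]
orientation: [0.0, 0.996, 0.088, -0.001]
ft_force: [0.5, -2.2, -4.1]
finger_gap: 0.0282
gripper_force: 61.4
```

Request:
arm_command([
  [[0, 0, 0, 0.5, 0], [0, 0, 0, 1, 0], [0, 0, 0, 1.5, 0], [0, 0, 0, 2, 0], [0, 0, 0, 2, 0]],
])

```text
clock: 16.78
tcp_pos: [0.5263, -0.1876, 0.1786]
orientation: [-0.0, 0.996, 0.088, -0.001]
ft_force: [0.9, -2.3, -5.1]
finger_gap: 0.0278
gripper_force: 61.4
```

Request:
arm_command([
  [[0, 0, 0, 0.5, 0], [0, 0, 0, 1, 0], [0, 0, 0, 1.5, 0], [0, 0, 0, 2, 0], [0, 0, 0, 2, 0]],
])

```text
clock: 17.2
tcp_pos: [0.5264, -0.1875, 0.1587]
orientation: [-0.0, 0.996, 0.088, -0.001]
ft_force: [1.0, -3.0, -5.5]
finger_gap: 0.0278
gripper_force: 61.4
```

Request:
arm_command([
  [[0, 0, 0, 0.5, 0], [0, 0, 0, 1, 0], [0, 0, 0, 1.5, 0], [0, 0, 0, 2, 0], [0, 0, 0, 2, 0]],
])

```text
clock: 17.62
tcp_pos: [0.5264, -0.1875, 0.1388]
orientation: [-0.0, 0.996, 0.088, -0.001]
ft_force: [-0.9, -2.2, -5.8]
finger_gap: 0.0281
gripper_force: 61.5
```

Request:
arm_command([
  [[0, 0, 0, 0.3, 0], [0, 0, 0, 0.6, 0], [0, 0, 0, 0.9, 0], [0, 0, 0, 1.1, 0], [0, 0, 0, 1.1, 0]],
])

```text
clock: 18.03
tcp_pos: [0.5268, -0.1875, 0.1285]
orientation: [-0.0, 0.996, 0.088, -0.0]
ft_force: [1.3, -1.3, -6.0]
finger_gap: 0.0281
gripper_force: 61.4
```

Request:
arm_command([
  [[0, 0, 0, 0.2, 0], [0, 0, 0, 0.4, 0], [0, 0, 0, 0.5, 0], [0, 0, 0, 0.5, 0]],
])

```text
clock: 18.37
tcp_pos: [0.528, -0.1874, 0.1271]
orientation: [-0.001, 0.996, 0.088, 0.001]
ft_force: [-7.0, 2.9, 20.6]
finger_gap: 0.028
gripper_force: 64.0
```

Contact with the floor came at z 0.127, where expected. I'll relieve the load, release and rise.

Request:
arm_command([
  [[0, 0, 0, -0.4, 0], [0.5, 0, 0, -0.4, 0], [1, 0, 0, -0.4, 0], [1, 0, 0, -0.4, 0], [1, 0, 0, -0.4, 0]],
])

```text
clock: 18.78
tcp_pos: [0.527, -0.1871, 0.1277]
orientation: [-0.0, 0.996, 0.088, -0.0]
ft_force: [0.7, 0.2, -0.2]
finger_gap: 0.0749
gripper_force: 0.0
```

Request:
arm_command([
  [[1, 0, 0, 0, 0], [1, 0, 0, -2, 0], [1, 0, 0, -5, 0], [1, 0, 0, -8, 0], [1, 0, 0, -11, 0]],
])

```text
clock: 19.2
tcp_pos: [0.5265, -0.1875, 0.2387]
orientation: [-0.0, 0.996, 0.088, -0.001]
ft_force: [0.5, -0.6, 1.1]
finger_gap: 0.0855
gripper_force: 0.0
```

Request:
arm_command([
  [[1, 3, 0, 0, 0], [1, 7, 0, 0, 0], [1, 11, 0, 0, 0], [1, 11.8, 0, 0, 0], [1, 11.8, 0, 0, 0]],
])

```text
clock: 19.62
tcp_pos: [0.6456, -0.1644, 0.2363]
orientation: [-0.0, 0.996, 0.09, -0.0]
ft_force: [-0.4, 0.7, -0.4]
finger_gap: 0.0857
gripper_force: 0.0
```

Request:
arm_command([
  [[1, 0, 0, 0, 0], [1, 0, 0, 0, 0], [1, 0, 0, 0, 0], [1, 0, 0, 0, 0]],
])

```text
clock: 19.95
tcp_pos: [0.6421, -0.1678, 0.2385]
orientation: [-0.0, 0.996, 0.087, 0.0]
ft_force: [-0.4, -0.0, -0.3]
finger_gap: 0.0856
gripper_force: 0.0
```

Run:
```python
from h import *
c,s=snap('wrist','w8.png');T=wristT(c,s);print(s['tcp_pos'],yaw(s)[0],totool(s,np.array([.6433,-.1649,.045])-s['tcp_pos']))
g=cv2.cvtColor(c['pixels'],cv2.COLOR_RGB2GRAY)
m=(g<45).astype(np.uint8);m[:120]=0;m[260:]=0;m[:,260:370].any();m[:,:260]=0;m[:,370:]=0
n,l,st,ce=cv2.connectedComponentsWithStats(m)
for i in range(1,n):
    if st[i][4]>200: print(st[i],ce[i],ray(c,ce[i],.08,T))
```

```text
[ 0.64211914 -0.16779297  0.23847334] 9.980144019339575 [ 0.16 -0.26 19.35]
[290 168  40  25 939] [309.60170394 180.40468584] [ 0.64398277 -0.16328143]
```

Request:
arm_command([
  [[1, 0.2, -0.3, 3, 0], [1, 0.2, -0.3, 7, 0], [1, 0.2, -0.3, 11, 0], [1, 0.2, -0.3, 14, 0], [1, 0.2, -0.3, 16, 0]],
])

```text
clock: 20.42
tcp_pos: [0.642, -0.163, 0.0746]
orientation: [-0.001, 0.996, 0.088, -0.002]
ft_force: [-0.1, 1.2, 0.7]
finger_gap: 0.0857
gripper_force: 0.0
```

Request:
arm_command([
  [[1, 0, 0, 1.5, 0], [1, 0, 0, 3.3, 0], [1, 0, 0, 3.3, 0], [0.3, 0, 0, 3.3, 0], [0.3, 0, 0, 3.3, 0]],
])

```text
clock: 20.83
tcp_pos: [0.6457, -0.1641, 0.0466]
orientation: [0.0, 0.996, 0.088, 0.001]
ft_force: [0.6, -0.3, 0.6]
finger_gap: 0.0638
gripper_force: 0.0
```

Request:
arm_command([
  [[0.3, 0, 0, 0, 0], [0.3, 0, 0, 0, 0], [0.3, 0, 0, 0, 0], [0.3, 0, 0, 0, 0], [0.3, 0, 0, 0, 0]],
])

```text
clock: 21.25
tcp_pos: [0.6457, -0.1624, 0.0475]
orientation: [-0.001, 0.996, 0.088, 0.001]
ft_force: [-2.5, 2.7, 8.0]
finger_gap: 0.0424
gripper_force: 60.8
```

Request:
arm_command([
  [[0.3, -0.6, 0, 0, 0], [0.3, -1.2, 0, 0, 0], [0.3, -1.8, 0, 0, 0], [0.3, -2.4, 0, 0, 0], [0.3, -3.0, 0, 0, 0]],
])

```text
clock: 21.67
tcp_pos: [0.6161, -0.1679, 0.0474]
orientation: [-0.001, 0.996, 0.088, 0.001]
ft_force: [4.8, 6.6, 11.2]
finger_gap: 0.0424
gripper_force: 62.7
```

Request:
arm_command([
  [[0.3, -0.2, 0, 0, 0], [0.3, -0.3, 0, 0, 0], [0.3, -0.3, 0, 0, 0], [0.3, -0.3, 0, 0, 0]],
])

```text
clock: 22.0
tcp_pos: [0.6163, -0.1679, 0.0476]
orientation: [-0.0, 0.996, 0.089, 0.004]
ft_force: [5.8, 2.7, 3.3]
finger_gap: 0.0423
gripper_force: 62.9
```

The knob travelled 29.9 mm and stopped against its end. I'll release, retreat and verify.

Request:
arm_command([
  [[1, 0, 0, 0, 0], [1, 0, 0, 0, 0], [1, 0, 0, 0, 0], [1, 0, 0, 0, 0], [1, 0, 0, 0, 0]],
])

```text
clock: 22.42
tcp_pos: [0.6115, -0.1698, 0.0449]
orientation: [0.0, 0.996, 0.087, -0.0]
ft_force: [-0.1, -0.4, -0.2]
finger_gap: 0.0857
gripper_force: 0.0
```

Request:
arm_command([
  [[1, 0, 0, -3, 0], [1, 0, 0, -7, 0], [1, 0, 0, -11, 0], [1, 0, 0, -15, 0], [1, 0, 0, -19, 0]],
])

```text
clock: 22.83
tcp_pos: [0.6114, -0.1697, 0.2366]
orientation: [0.0, 0.996, 0.087, -0.0]
ft_force: [0.5, -0.5, -1.4]
finger_gap: 0.0855
gripper_force: 0.0
```

Request:
arm_command([
  [[1, 0, 0, 0, 0], [1, 0, 0, 0, 0], [1, 0, 0, 0, 0], [1, 0, 0, 0, 0]],
])

```text
clock: 23.17
tcp_pos: [0.6109, -0.169, 0.2331]
orientation: [-0.001, 0.996, 0.088, -0.002]
ft_force: [-1.0, 1.3, -0.7]
finger_gap: 0.0855
gripper_force: 0.0
```

Run:
```python
from h import *
c,s=snap('wrist','w9.png');T=wristT(c,s);print(s['tcp_pos'],s['clock'])
g=cv2.cvtColor(c['pixels'],cv2.COLOR_RGB2GRAY)
m=(g<45).astype(np.uint8);m[:120]=0;m[260:]=0;m[:,:260]=0;m[:,370:]=0
n,l,st,ce=cv2.connectedComponentsWithStats(m)
for i in range(1,n):
    if st[i][4]>200: p=ray(c,ce[i],.08,T);print(st[i],p,np.linalg.norm(p-[.5222,-.1866]))
# before/after change in the scene view, away from arm
a=cv2.imread('pics/scene0.png').astype(int);b=snap('scene','s9.png')[0]['pixels'][:,:,::-1].astype(int)
d=(np.abs(a-b).max(2)>60).astype(np.uint8);n,l,st,ce=cv2.connectedComponentsWithStats(cv2.morphologyEx(d,cv2.MORPH_OPEN,np.ones((3,3),np.uint8)))
print([x.tolist() for x in st[1:] if x[4]>40])
```

```text
[ 0.61086564 -0.16897836  0.23310953] 23.1667
[ 277  168   60   48 1197] [ 0.61051406 -0.16747453] 0.09036125566139859
[297 207  32  34 303] [ 0.56848555 -0.17170248] 0.048623945869629245
[[187, 0, 105, 193, 7644], [551, 0, 89, 58, 2179], [382, 27, 10, 11, 68], [411, 26, 13, 25, 150], [423, 38, 6, 9, 43], [593, 55, 17, 7, 61], [221, 144, 158, 118, 4066], [563, 145, 64, 38, 1363], [384, 152, 31, 17, 215], [386, 169, 105, 59, 2354], [476, 221, 87, 51, 1956], [372, 232, 17, 30, 232]]
```

The knob centre is about 90 mm from the tube axis, against 91 mm when home. The post is on the floor, and the other changes in view look like the arm, its shadow and the removed post.

```bash
python3 -c "
from rig import arm
print(arm.close_job())"
```

```text
the job is handed in; nothing more can be done
None
```

The job is handed in, at about 23 s on the clock: the V-head post stands on the tube floor, the lock knob is pushed home (about 30 mm of travel, to its stop), and the other two posts and the bystanders were not touched.

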